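Open the tea jar and hold its cap over the mouth

ROBOT

A 6-joint arm with a two-finger parallel gripper is mounted at the origin on the work surface. World frame = base frame: x ahead of the robot, y to its left, z up, the work surface at z = 0. Lengths are in m, angles in rad, forces in N, time in s.
With the tool pointing down it reaches from about 0.4 to 0.925 m from the base axis. Payload 12.5 kg.
Tool frame: the origin (TCP) lies midway between the tips of the shut fingers; the grasp point (between the pads) lies 19 mm behind it; z points along the fingers, y is the line along which they close (so a half turn about z gives the same grasp; the last joint's range is limited). The gripper opens to 95 mm and grips with 3 to 60 N. Pads are 20 mm wide; open, the fingers measure 119 mm over their backs; the gripper's body (75 mm by 180 mm) begins 59 mm behind the grasp point.
Start: joints at [1.014, 0.491, 1.559, -0, 1.092, -0.106], TCP at [0.272, 0.563, 0.215] pointing down, gripper open.
Joint ranges: [-3.1, 3.1], [-0.84, 2.19], [0.05, 2.79], [-1.13, 4.28], [0.06, 2.93], [-2.69, 2.69]. Speed limits (rad/s): [2.22, 2.22, 2.79, 3.14, 3.14, 3.14].

INTERFACE

Orientations are given as a rotation vector (axis times angle).
In Python, from cell import r, eyes gives the robot as it stands.
- The arm moves only by the tool step_arm, never from a script. Its argument "motion" is a list that holds one entry, the list of rows, each a list of 6 numbers: the shift along the world's x, y, z in cm, then the turn, a rotation vector about the world's x, y, z in rad. A call has 1 to 8 rows; each row shifts and turns the commanded pose from where the row before left it; what a row does not reach is not made up. A row lasts 1/10 s, in which the tool goes at most 50 mm and 8.59 degrees, less where a joint would pass 70% of its speed; a pose out of reach is approached as far as the arm can. A call is refused whole if a number of a shift passes 5 or a number of a turn 0.15, either way. A call with a gripper value outside its range is refused whole. "claw" is the opening, from -1 (shut) to 1 (fully open), set as the call begins (left out, the last holds). The fingers move at their own pace and stop on an object; "force" is the grip in N (left out, the last holds). Time passes only in rows, so rows that do not move let the fingers close. It gives the time, the measured TCP pose, the force, the opening and the grip force at its end, in the units of the state.
- r.get_obs(): the state, without advancing time (a new reading comes with each control period).
- eyes.grab_frame(name): name is "scene" or "side" or "wrist"; returns the picture (400x640x3 uint8, blue, green, red); there is no depth.
- eyes.calibration(name): a dict with "fx", "fy", "cx", "cy" (pixels), "R" (3x3) and "t" (3): a world point X has camera coordinates R X + t. Camera axes: x right, y down, z forward; pixel columns grow to the right and rows downward; lengths in m; the calibration is good to about 2 mm. A picture is of the moment at which its call begins: read the wrist's pose just before it. calibration takes no time and is no camera call; for the wrist camera it gives the pose at the moment of the call.
- r.sign_off(): hands the job in; it is judged then, once.
The state is a dict: "clock": time; "joint_pos": joint angles; "dq": joint speeds; "tau": joint torques, N m; "position": TCP position; "orientation": TCP orientation; "contact_force": force on the tool from outside, world axes, zero at the start; "ft_torque": the same for the moment, N m; "finger_gap": finger opening in m; "grasp_force": force on a finger pad.
Only numpy, scipy, OpenCV 4.12 (cv2) and the standard library are available. Lean on these libraries where they do the work, as an engineer would, in place of code of your own. Each camera call takes 0.05 s, during which the arm holds its last target. There are 200 camera calls.

TASK

Lift the wooden cover off the two pins of the tea case and lay it flat on the bare table. Then unscrew the tight metal cap of the square jar that stands braced in the case (anticlockwise seen from above), leaving the jar seated in its well, and when the thread lets go raise the cap straight up and finish still holding it, level, about 2 cm clear above the jar's mouth. Do not drop the cover, and leave the teapot, cup, dish and scoop where they are.

Things in the scene. Friction and masses are not known exactly. Their poses are not given: they have to be found in the camera images.
- case: Fixed wooden tea case with open sides. Origin: centre of its underside, z up; yaw within 0.5 rad of the robot's axes. Base board 100 (x) by 230 mm (y), 12 mm thick; in its middle a square well, 73 mm inside, floor at z = 12, walls 10 mm thick up to z = 47. Two posts, 16 mm across, at y = +98 and -98, 137 mm high. Up to 0.3 m to its left (+y) the table is bare where x < 0.6 m.
- pin (a point): Tip of the case's left (+y) brass pin: 8 mm across, it stands 15 mm above the shoulder of its post. Its twin is 196 mm away, on the other post. Fixed to the case.
- cover: Loose wooden plate, 90 (x) by 230 mm (y), 8 mm thick, about 0.2 kg, lying on the posts over the jar, with an 11 mm hole over each pin; its axes are nearly those of the case. Origin: centre of its underside; z up. In its middle stands a grip, 14 mm (x) by 70 mm (y), top 38 mm above the underside. It must rise 15 mm to clear the pins.
- cover_grip (a point): Point on the axis of the cover's grip, 8 mm below its top, 30 mm above the cover's underside; axes of the cover.
- jar: White square stoneware jar, 70 by 70 mm, about 0.6 kg, loose in the well of the case (1.5 mm play all round), whose walls keep it from turning with the cap. Origin: centre of its underside; z up. Body 74 mm high, then a round threaded neck, 50 mm across, up to 105 mm. While the cap is on the thread, pulling it up pulls the jar up too.
- jar_mouth (a point): Centre of the jar's mouth (top of its neck), on the jar's axis, 105 mm above its underside; axes of the jar.
- cap: Round metal screw cap, 60 mm across, 29.5 mm high, 90 g, hollow below. Origin: centre of its lower edge; z up; a dark dot on top marks its x axis. Any two facing sides can be gripped from above. It takes 0.1 to 0.5 N m to turn. Screwed on, its lower edge is 21 mm below the mouth and its x axis within 0.12 rad of the jar's.
- cap_top (a point): Centre of the cap's top, 29.5 mm above its lower edge; axes of the cap. The cap unscrews anticlockwise seen from above, rises 2 mm on the way and lets go about 2.1 rad from the jar's x axis, where a sprung seal pushes it up 2 mm more. From about 2.6 rad a stop blocks it; there too it is free to be lifted.
- teapot: Small brown clay teapot, 84 mm wide, 71 mm high, with spout along +x and handle along -x. Origin: centre of its underside. To be left alone.
- cup: White cup, 68 mm wide, 50 mm high. Origin: centre of its underside. To be left alone.
- dish: Shallow clay dish, 116 mm wide, 22 mm high. Origin: centre of its underside. To be left alone.
- scoop: Wooden scoop, 150 mm long, lying along its x axis. To be left alone.
Mind the look-alikes: they are no part of the job. There is more than one size of the cover; the job needs the largest. There is more than one size of the case; the job needs the larger.

How it is judged:
On the way, in this order (a step that is already met when the one before it is completed fails the run):
1. the cover lies flat on the table, let go (height (world z) of cover below 0.008 m and angle between cover's own z axis and vertical below 0.06 rad and contact force between cover and the fingers below 0.1 N and linear speed of cover below 0.03 m/s), for 0.2 s.
2. the cap is off the thread and clear of the mouth (z of cap in the frame of jar_mouth above 0.004 m and contact force between cap and the fingers above 1 N), for 0.2 s.
At the end, for the whole second after the job is handed in: The gripper holds the cap still, its lower edge 6 to 45 mm above the jar's mouth, within 15 mm of its axis, tilted less than 0.17 rad, touching neither jar nor case; the jar stands seated and upright in its well; the cover lies flat and right way up on the table, untouched (z of cap in the frame of jar_mouth between 0.006 and 0.045 m and horizontal distance between cap and jar_mouth below 0.015 m and angle between cap's own z axis and vertical below 0.17 rad and contact force between cap and the fingers above 1 N and contact force between cap and jar below 0.1 N and contact force between cap and case below 0.1 N and linear speed of cap below 0.02 m/s and z of jar in the frame of case below 0.015 m and angle between each of jar, cover's own z axis and vertical below 0.06 rad and horizontal distance between jar and case below 0.006 m and height (world z) of cover below 0.008 m and contact force between cover and the arm below 0.1 N and contact force between cover and the fingers below 0.1 N); the arm keeps its last pose, push and grip.
It fails at once if the jar is pulled up out of its seat (10 mm) or tipped (z of jar in the frame of case above 0.022 m or angle between jar's own z axis and vertical above 0.2 rad).
It fails at once if the cover is dropped (faster than 1.2 m/s) (linear speed of cover above 1.2 m/s).
It fails at once if a bystander is shifted by more than 20 mm (distance of any of teapot, cup, dish, scoop from where it was at the start of the episode above 0.02 m).
It also fails if it takes over 58 s, if anything falls off the work surface, if the arm or the gripper's body presses on something with over 40 N, if the wrist force passes 120 N, or if a joint passes its speed limit or range.

## Working session

There is one attempt and no reset: what is moved stays moved. The work goes in short steps, Python scripts to look and compute and a tool call to move; the robot and the scene stay as the last step left them, time stands still between calls to the robot, and variables do not carry over. Pictures are saved under pics/ and viewed, at most 10 in all, crops included, and the job is handed in when it is done.

Besides the shell and the picture viewer there is one more tool, called after "Call:" by a JSON object that holds its "api" and its "payload", one argument or row to a line. step_arm: Moves the arm, as the interface text tells. Its arguments: {"type":"object","properties":{"motion":{"type":"array"},"claw":{"type":"number"},"force":{"type":"number"}},"required":["motion"]}

```bash
mkdir -p pics; ls; cat > h.py <<'E'
import numpy as np, cv2
from cell import r, eyes
from scipy.spatial.transform import Rotation as Ro
def ray(c,u,v):
    R=np.array(c["R"]);t=np.array(c["t"]).ravel()
    d=R.T@np.array([(u-c["cx"])/c["fx"],(v-c["cy"])/c["fy"],1.]);return -R.T@t,d
def onz(c,u,v,z):
    o,d=ray(c,u,v);return o+d*(z-o[2])/d[2]
def tri(*obs):
    A=0;b=0
    for c,u,v in obs:
        o,d=ray(c,u,v);d=d/np.linalg.norm(d);P=np.eye(3)-np.outer(d,d);A=A+P;b=b+P@o
    return np.linalg.solve(A,b)
def proj(c,X):
    p=np.array(c["R"])@np.array(X)+np.array(c["t"]).ravel();return np.array([c["fx"]*p[0]/p[2]+c["cx"],c["fy"]*p[1]/p[2]+c["cy"]])
E
python3 - <<'E'
from h import *
o=r.get_obs();print(o)
for n in("scene","side","wrist"):
    c=eyes.calibration(n);cv2.imwrite(f"pics/{n}0.png",eyes.grab_frame(n));print(n,c)
E
```

```text
pics
{'clock': 0.0, 'joint_pos': array([ 1.01445292e+00,  4.91584718e-01,  1.55948410e+00,  2.06742637e-05,
        1.09167831e+00, -1.05591953e-01]), 'dq': array([ 3.43466702e-04, -1.07692337e-03, -3.28607708e-04,  3.43960857e-06,
       -5.06937340e-04, -1.16127015e-04]), 'tau': array([ 3.42844090e-03, -6.12647295e+01, -2.58183593e+01,  6.94227288e-02,
        4.81722713e-02, -1.47194787e-04]), 'position': array([0.27211167, 0.56237199, 0.21403419]), 'orientation': array([-7.01986678e-01, -3.06175607e+00,  1.70543685e-03]), 'contact_force': array([0.21114823, 0.16230999, 0.58766473]), 'ft_torque': array([ 0.02840621,  0.0520075 , -0.01215711]), 'grasp_force': 0.0, 'finger_gap': 0.09495258500755856}
scene {'fx': 417.9270996500736, 'fy': 417.9270996500736, 'cx': 317.8044890220741, 'cy': 198.99953136535544, 'R': array([[ 6.40290594e-02,  9.97947953e-01, -4.04361478e-04],
       [ 6.77059262e-01, -4.37382758e-02, -7.34627606e-01],
       [-7.33137801e-01,  4.67637379e-02, -6.78470425e-01]]), 't': array([ 0.02530363, -0.26835466,  1.55272895])}
side {'fx': 376.1246446526238, 'fy': 376.1246446526238, 'cx': 313.52725415071734, 'cy': 192.58825818887334, 'R': array([[ 0.77656646, -0.62994259, -0.01081042],
       [-0.31294983, -0.37078567, -0.87440288],
       [ 0.54681527,  0.68241506, -0.48508014]]), 't': array([-0.4501046 ,  0.26586591,  0.69884178])}
wrist {'fx': 290.2353389956853, 'fy': 290.2353389956853, 'cx': 321.2024157933885, 'cy': 198.01342892550937, 'R': array([[ 4.35162941e-01,  9.00351639e-01, -3.73969857e-04],
       [ 8.72255337e-01, -4.21480254e-01,  2.48042378e-01],
       [ 2.23167741e-01, -1.08265048e-01, -9.68749110e-01]]), 't': array([-0.62354972, -0.02835117,  0.3895877 ])}
```

View pics/scene0.png

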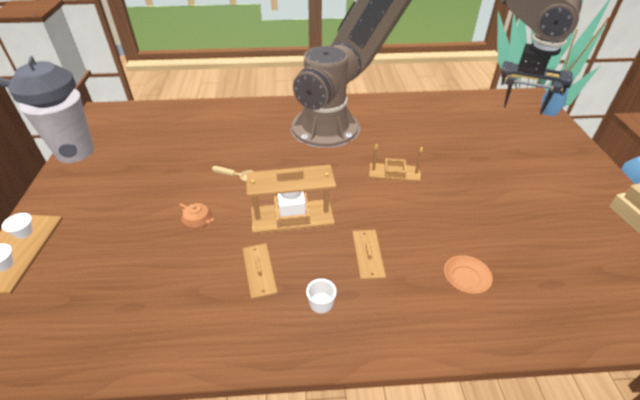

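View pics/side0.png

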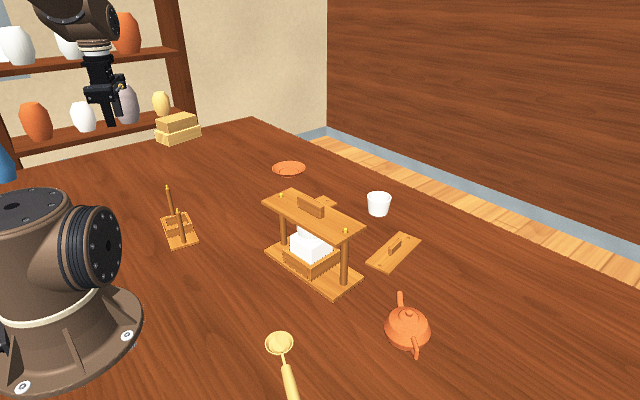

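The scene view shows three plates: one on the posts at scene (290,180), and two loose ones at (258,270) and (368,253). It also shows two cases: (290,215), with the jar, and a small empty one at (395,170). The target is the plate on the posts and the case under it: they are the largest and they hold the jar. I'll confirm this with an enlarged crop.

```bash
python3 - <<'E'
from h import *
a=cv2.imread("pics/scene0.png")[155:240,235:345];b=cv2.imread("pics/side0.png")[180:305,255:375]
a=cv2.resize(a,None,fx=3.6,fy=3.6,interpolation=cv2.INTER_CUBIC);b=cv2.resize(b,None,fx=3.2,fy=3.2,interpolation=cv2.INTER_CUBIC)
H=max(a.shape[0],b.shape[0]);f=np.zeros((H,a.shape[1]+b.shape[1],3),np.uint8);f[:a.shape[0],:a.shape[1]]=a;f[:b.shape[0],a.shape[1]:]=b
cv2.imwrite("pics/crop1.png",f);print(a.shape,b.shape)
s=eyes.calibration("scene");d=eyes.calibration("side")
L=tri((s,327,175),(d,281,196));R=tri((s,253,182),(d,346,231));print(L,R,np.linalg.norm(L-R))
for n,p in dict(small=(395,170),cA=(258,270),cB=(368,253),cup=(321,296),dish=(468,274),tea=(196,215),scoop=(248,176)).items(): print(n,onz(s,*p,0.01))
E
```

```text
(306, 396, 3) (400, 384, 3)
[ 0.4591218  -0.03121248  0.14525973] [ 0.47610715 -0.2275815   0.14581577] 0.19710302932539467
small [0.2823071  0.20615083 0.01      ]
cA [ 0.65747405 -0.2186281   0.01      ]
cB [0.62033273 0.06654555 0.01      ]
cup [ 0.7447153  -0.06549499  0.01      ]
dish [0.70373967 0.30556881 0.01      ]
tea [ 0.44884557 -0.40401953  0.01      ]
scoop [ 0.2822228  -0.26549433  0.01      ]
```

View pics/crop1.png

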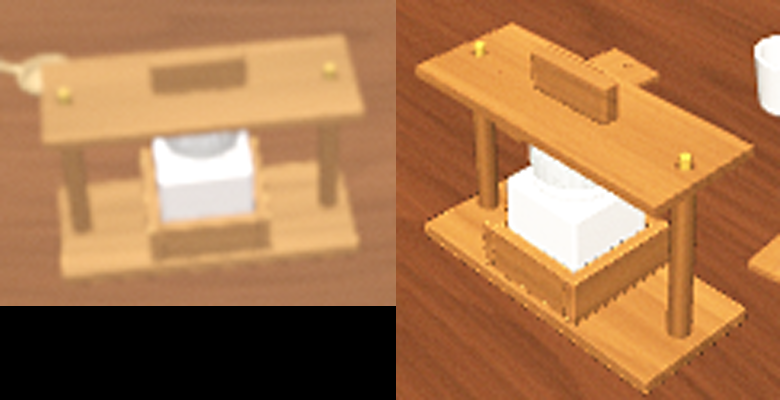

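The crop confirms it. The big plate's pins sit at scene (253,182) and (327,175), 197 mm apart, with the white jar and its cap below, so this is the right case and cover. Next I'll work out the approach.

```bash
python3 - <<'E'
from h import *
o=r.get_obs();M=Ro.from_rotvec(o["orientation"]).as_matrix();print(M.round(3), np.arctan2(M[1,1],M[0,1]))
s=eyes.calibration("scene");d=eyes.calibration("side")
# grip top corners: scene crop (151,68)-(245,60) /3.6+(235,155); side crop (532,52)/(615,90): minus396 /3.2 + (255,180)
a=tri((s,235+245/3.6,155+60/3.6),(d,255+(532-396)/3.2,180+54/3.2));b=tri((s,235+151/3.6,155+68/3.6),(d,255+(617-396)/3.2,180+92/3.2));print(a,b,(a+b)/2,np.linalg.norm(a-b))
E
```

```text
[[-0.9    0.436 -0.   ]
 [ 0.436  0.9   -0.001]
 [ 0.    -0.001 -1.   ]] 1.1200077100443275
[ 0.4634552  -0.09293349  0.16618557] [ 0.47413495 -0.16368647  0.16777688] [ 0.46879508 -0.12830998  0.16698122] 0.07157215267329038
```

Call:
{"api": "step_arm", "payload": {
  "motion": [
    [[1.2, -4.3, 0.5, 0, 0, -0.065], [1.2, -4.3, 0.5, 0, 0, -0.065], [1.2, -4.3, 0.5, 0, 0, -0.065], [1.2, -4.3, 0.5, 0, 0, -0.065], [1.2, -4.3, 0.5, 0, 0, -0.065], [1.2, -4.3, 0.5, 0, 0, -0.065], [1.2, -4.3, 0.5, 0, 0, -0.065], [1.2, -4.3, 0.5, 0, 0, -0.065]]
  ]
}}

```text
clock: 0.95
position: [0.3683, 0.2169, 0.2549]
orientation: [1.469, 2.777, 0.0]
contact_force: [1.3, -0.4, 0.4]
finger_gap: 0.0951
grasp_force: 0.0
```

Call:
{"api": "step_arm", "payload": {
  "motion": [
    [[1.2, -4.3, 0.5, 0, 0, -0.065], [1.2, -4.3, 0.5, 0, 0, -0.065], [1.2, -4.3, 0.5, 0, 0, -0.065], [1.2, -4.3, 0.5, 0, 0, -0.065], [1.2, -4.3, 0.5, 0, 0, -0.065], [1.2, -4.3, 0.5, 0, 0, -0.065], [1.2, -4.3, 0.5, 0, 0, -0.065], [0, 0, 0, 0, 0, 0]]
  ]
}}

```text
clock: 1.75
position: [0.4534, -0.0865, 0.2898]
orientation: [2.061, 2.369, -0.0]
contact_force: [-0.6, 0.0, 0.6]
finger_gap: 0.0952
grasp_force: 0.0
```

```bash
python3 - <<'E'
from h import *
o=r.get_obs();M=Ro.from_rotvec(o["orientation"]).as_matrix();print(o["clock"],o["position"],np.arctan2(M[1,1],M[0,1]),o["joint_pos"][5])
c=eyes.calibration("wrist");im=eyes.grab_frame("wrist");cv2.imwrite("pics/w1.png",im)
np.save("w1.npy",c,allow_pickle=True)
for X in ([.459,-.031,.145],[.476,-.2276,.145],[.4688,-.1283,.175]):print(proj(c,X))
E
```

```text
1.75 [ 0.45344634 -0.08649527  0.2898201 ] 0.1386761660103158 -0.46979249454079514
[334.07919836 137.49342129]
[323.83099687 300.73127796]
[330.68305638 234.10362577]
```

View pics/w1.png

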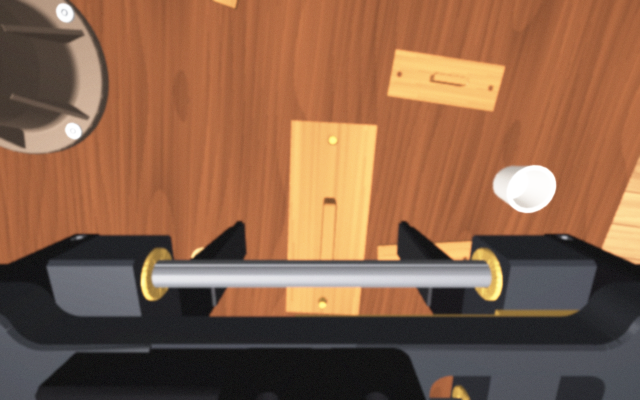

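The wrist view shows the pins at (333,141) and (322,303), with the grip near (329,230) between the fingers. I'll fuse the three views.

```bash
python3 - <<'E'
from h import *
c=np.load("w1.npy",allow_pickle=True).item();im=cv2.imread("pics/w1.png")
h=cv2.cvtColor(im,cv2.COLOR_BGR2HSV)
m=cv2.inRange(h,(22,150,150),(35,255,255));n,l,st,ce=cv2.connectedComponentsWithStats(m)
for i in range(1,n):
    if st[i,4]>12 and 280<ce[i][0]<380:print(ce[i],st[i,4])
s=eyes.calibration("scene");d=eyes.calibration("side")
for n,I in(("scene",cv2.imread("pics/scene0.png")),("side",cv2.imread("pics/side0.png"))):
    hh=cv2.cvtColor(I,cv2.COLOR_BGR2HSV);m=cv2.inRange(hh,(23,150,150),(35,255,255));k,l,st,ce=cv2.connectedComponentsWithStats(m)
    print(n,[(ce[i].round(1),st[i,4]) for i in range(1,k) if st[i,4]>3 and 170<ce[i][1]<250])
L=tri((s,327,175),(d,281,196),(c,333,141));R=tri((s,253,182),(d,346,231),(c,322,303));print(L,R)
for z in(.150,):
    L=onz(c,333,141,z);R=onz(c,322,303,z);print(L,R,(L+R)/2,np.arctan2(-(L-R)[0],(L-R)[1]),np.linalg.norm(L-R))
E
```

```text
scene []
side [(array([280.4, 194.6]), np.int32(5)), (array([345. , 228.5]), np.int32(6))]
[ 0.45861906 -0.03277804  0.14569578] [ 0.47493838 -0.22862266  0.14638918]
[ 0.4581658  -0.03452664  0.15      ] [ 0.47371557 -0.22768806  0.15      ] [ 0.46594069 -0.13110735  0.15      ] 0.08032815690114398 0.19378630071580166
```

Call:
{"api": "step_arm", "payload": {
  "motion": [
    [[0.7, -2.4, -2, 0, 0, -0.03], [0.7, -2.2, -2, 0, 0, -0.03], [0, 0, -2.5, 0, 0, 0], [0, 0, -2.5, 0, 0, 0], [0, 0, 0, 0, 0, 0], [0, 0, 0, 0, 0, 0]]
  ]
}}

```text
clock: 2.4
position: [0.4663, -0.1276, 0.2001]
orientation: [-2.123, -2.315, 0.0]
contact_force: [0.5, -0.1, 1.0]
finger_gap: 0.0952
grasp_force: 0.0
```

```bash
python3 - <<'E'
from h import *
o=r.get_obs();M=Ro.from_rotvec(o["orientation"]).as_matrix();print(o["clock"],o["position"],np.arctan2(M[1,1],M[0,1]),o["joint_pos"][5],M[:,2])
c=eyes.calibration("wrist");im=eyes.grab_frame("wrist");cv2.imwrite("pics/w2.png",im)
for X in ([.459,-.033,.150],[.475,-.228,.150],[.467,-.131,.175]):print(proj(c,X))
E
```

```text
2.4 [ 0.46632674 -0.12764221  0.20008581] 0.08627609415853742 -0.4903293245520892 [-4.79437468e-04  3.27514594e-04 -9.99999831e-01]
[323.33117573  85.37956226]
[321.82222923 322.36658288]
[322.58411723 227.76263791]
```

View pics/w2.png

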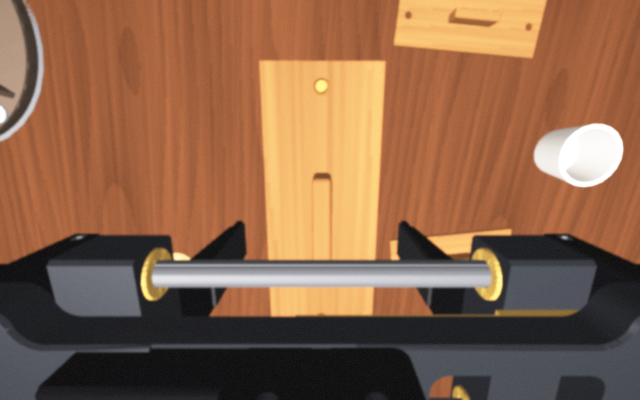

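The wrist view shows the left pin at (321,86), within 2 px of the prediction, and the grip centred at column 321 between the open fingers. I'm descending now.

Call:
{"api": "step_arm", "payload": {
  "motion": [
    [[0, -0.2, -2.0, 0, 0, 0], [0, -0.1, -1.5, 0, 0, 0], [0, 0, -1.0, 0, 0, 0], [0, 0, -0.3, 0, 0, 0], [0, 0, 0, 0, 0, 0]]
  ]
}}

```text
clock: 2.95
position: [0.4665, -0.1313, 0.1521]
orientation: [2.124, 2.314, 0.0]
contact_force: [-0.3, 0.5, 0.8]
finger_gap: 0.0949
grasp_force: 0.0
```

Call:
{"api": "step_arm", "payload": {
  "motion": [
    [[0, 0, 0, 0, 0, 0], [0, 0, 0, 0, 0, 0], [0, 0, 0, 0, 0, 0], [0, 0, 0, 0, 0, 0], [0, 0, 0, 0, 0, 0], [0, 0, 0, 0, 0, 0], [0, 0, 0, 0, 0, 0], [0, 0, 0, 0, 0, 0]]
  ],
  "claw": -1,
  "force": 25
}}

```text
clock: 3.75
position: [0.4663, -0.1314, 0.1517]
orientation: [2.125, 2.314, 0.0]
contact_force: [0.2, 0.6, 1.0]
finger_gap: 0.0363
grasp_force: 0.0
```

Call:
{"api": "step_arm", "payload": {
  "motion": [
    [[0, 0, 0, 0, 0, 0], [0, 0, 0, 0, 0, 0], [0, 0, 0, 0, 0, 0], [0, 0, 0, 0, 0, 0], [0, 0, 0, 0, 0, 0], [0, 0, 0, 0, 0, 0]]
  ]
}}

```text
clock: 4.35
position: [0.4664, -0.1314, 0.1517]
orientation: [2.125, 2.314, 0.0]
contact_force: [1.0, -0.8, 0.0]
finger_gap: 0.0138
grasp_force: 25.0
```

Call:
{"api": "step_arm", "payload": {
  "motion": [
    [[0, 0, 0.5, 0, 0, 0], [0, 0, 1, 0, 0, 0], [0, 0, 1.5, 0, 0, 0], [0, 0, 2, 0, 0, 0], [0, 0, 1, 0, 0, 0], [0, 0, 0, 0, 0, 0], [0, 0, 0, 0, 0, 0]]
  ]
}}

```text
clock: 5.05
position: [0.466, -0.1313, 0.2114]
orientation: [-2.125, -2.314, 0.0]
contact_force: [0.3, 0.1, -2.5]
finger_gap: 0.0134
grasp_force: 25.0
```

```bash
python3 - <<'E'
from h import *
cv2.imwrite("pics/c2.png",np.hstack([cv2.resize(eyes.grab_frame("scene")[120:260,200:500],None,fx=1.33,fy=1.33),cv2.resize(eyes.grab_frame("side")[120:310,180:400],(400,186*2))[:186]]) )
cv2.imwrite("pics/side2.png",eyes.grab_frame("side"));cv2.imwrite("pics/scene2.png",eyes.grab_frame("scene"))
E
```

```text
(no output)
```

View pics/side2.png

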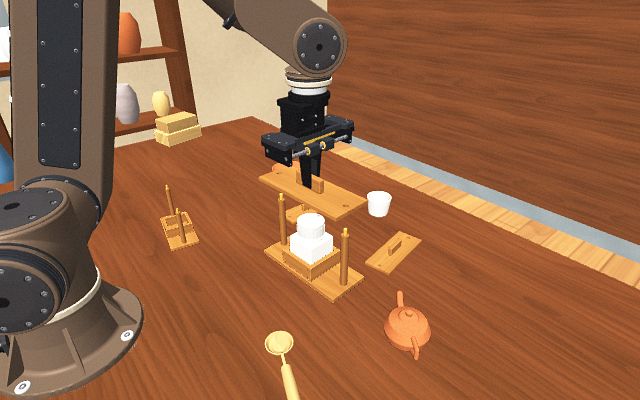

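The side view shows the cover held level above the pins, with the jar and cap still seated at (311,240). I'll carry it 26.6 cm to +y.

Call:
{"api": "step_arm", "payload": {
  "motion": [
    [[0, 2.6, 0, 0, 0, 0], [0, 4, 0, 0, 0, 0], [0, 4, 0, 0, 0, 0], [0, 4, 0, 0, 0, 0], [0, 4, 0, 0, 0, 0], [0, 4, 0, 0, 0, 0], [0, 3, 0, 0, 0, 0], [0, 1, 0, 0, 0, 0]]
  ]
}}

```text
clock: 6.05
position: [0.4659, 0.1368, 0.2112]
orientation: [-2.122, -2.316, 0.001]
contact_force: [-0.3, -0.1, -3.5]
finger_gap: 0.0142
grasp_force: 25.0
```

Call:
{"api": "step_arm", "payload": {
  "motion": [
    [[0, 0, -2, 0, 0, 0], [0, 0, -3, 0, 0, 0], [0, 0, -3, 0, 0, 0], [0, 0, -3, 0, 0, 0], [0, 0, -3, 0, 0, 0], [0, 0, -2, 0, 0, 0], [0, 0, -1, 0, 0, 0], [0, 0, 0, 0, 0, 0]]
  ]
}}

```text
clock: 6.85
position: [0.4659, 0.1341, 0.0407]
orientation: [-2.125, -2.312, 0.003]
contact_force: [0.1, 0.6, -2.0]
finger_gap: 0.0137
grasp_force: 25.0
```

Call:
{"api": "step_arm", "payload": {
  "motion": [
    [[0, 0, -1, 0, 0, 0], [0, 0, -0.7, 0, 0, 0], [0, 0, -0.4, 0, 0, 0], [0, 0, -0.2, 0, 0, 0], [0, 0, -0.1, 0, 0, 0], [0, 0, 0, 0, 0, 0], [0, 0, 0, 0, 0, 0]]
  ]
}}

```text
clock: 7.55
position: [0.4664, 0.1346, 0.0178]
orientation: [2.125, 2.314, 0.0]
contact_force: [-0.4, 0.5, -2.0]
finger_gap: 0.0137
grasp_force: 25.0
```

```bash
python3 - <<'E'
from h import *
o=r.get_obs();M=Ro.from_rotvec(o["orientation"]).as_matrix();print(o["position"],o["contact_force"],M[:,2],np.arctan2(M[1,1],M[0,1]))
E
```

```text
[0.4663751  0.13462415 0.01784683] [-0.36557628  0.51321644 -2.02588523] [ 3.98668808e-04  4.25789550e-05 -9.99999920e-01] 0.08507110926112636
```

Call:
{"api": "step_arm", "payload": {
  "motion": [
    [[0, 0, -0.1, 0, 0, 0], [0, 0, -0.1, 0, 0, 0], [0, 0, -0.1, 0, 0, 0], [0, 0, 0, 0, 0, 0], [0, 0, 0, 0, 0, 0]]
  ]
}}

```text
clock: 8.05
position: [0.4664, 0.1346, 0.0147]
orientation: [2.125, 2.314, 0.0]
contact_force: [-0.0, -0.1, -0.2]
finger_gap: 0.0139
grasp_force: 25.0
```

Call:
{"api": "step_arm", "payload": {
  "motion": [
    [[0, 0, -0.05, 0, 0, 0], [0, 0, 0, 0, 0, 0]]
  ]
}}

```text
clock: 8.25
position: [0.4664, 0.1346, 0.0147]
orientation: [2.125, 2.314, 0.001]
contact_force: [-1.2, 1.0, 10.2]
finger_gap: 0.0138
grasp_force: 25.0
```

Call:
{"api": "step_arm", "payload": {
  "motion": [
    [[0, 0, 0, 0, 0, 0], [0, 0, 0, 0, 0, 0], [0, 0, 0, 0, 0, 0], [0, 0, 0, 0, 0, 0], [0, 0, 0, 0, 0, 0], [0, 0, 0, 0, 0, 0], [0, 0, 0, 0, 0, 0], [0, 0, 0, 0, 0, 0]]
  ],
  "claw": 1
}}

```text
clock: 9.05
position: [0.4663, 0.1346, 0.0142]
orientation: [2.125, 2.314, 0.0]
contact_force: [-0.4, -1.2, -0.0]
finger_gap: 0.0724
grasp_force: 0.0
```

Call:
{"api": "step_arm", "payload": {
  "motion": [
    [[0, 0, 2, 0, 0, 0], [0, 0, 4, 0, 0, 0], [0, 0, 5, 0, 0, 0], [0, 0, 5, 0, 0, 0], [0, 0, 4, 0, 0, 0], [0, 0, 2, 0, 0, 0], [0, 0, 0, 0, 0, 0]]
  ]
}}

```text
clock: 9.75
position: [0.4671, 0.1348, 0.2369]
orientation: [2.123, 2.311, 0.007]
contact_force: [-0.0, -0.9, -0.9]
finger_gap: 0.0951
grasp_force: 0.0
```

```bash
python3 - <<'E'
from h import *
cv2.imwrite("pics/side3.png",eyes.grab_frame("side"));cv2.imwrite("pics/scene3.png",eyes.grab_frame("scene"))
a=cv2.imread("pics/scene3.png")[120:320,190:510];b=cv2.imread("pics/side3.png")[190:310,220:380]
cv2.imwrite("pics/c3.png",np.hstack([cv2.resize(a,(400,250)),cv2.resize(b,(400,300))[:250]]))
# enlarged stacked
cv2.imwrite("pics/c3.png",np.vstack([cv2.resize(a[:, :],None,fx=1.5,fy=1.5),cv2.resize(b,(480,360))[:299]]))
E
```

```text
(no output)
```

View pics/c3.png

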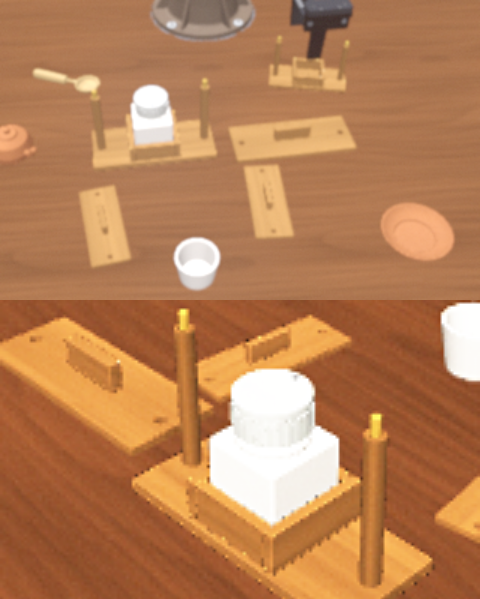

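The crops show the cover flat on the table at scene (385,212), and the cap and jar standing alone at about scene (291,183) and side (311,221). I'll now measure the cap from two wrist positions.

Call:
{"api": "step_arm", "payload": {
  "motion": [
    [[0, -3, 0, 0, 0, 0], [0, -4.5, 0.5, 0, 0, 0], [0, -4.5, 0.5, 0, 0, 0], [0, -4.5, 0.5, 0, 0, 0], [0, -4.5, 0, 0, 0, 0], [0, -4.5, 0, 0, 0, 0], [0, -3, 0, 0, 0, 0], [0, 0, 0, 0, 0, 0]]
  ]
}}

```text
clock: 10.65
position: [0.4658, -0.1533, 0.2471]
orientation: [-2.127, -2.308, 0.002]
contact_force: [0.1, 0.1, 0.8]
finger_gap: 0.0951
grasp_force: 0.0
```

```bash
cat > snap.py <<'E'
import sys
from h import *
k=sys.argv[1];c=eyes.calibration("wrist");np.save(f"{k}.npy",c,allow_pickle=True);cv2.imwrite(f"pics/{k}.png",eyes.grab_frame("wrist"))
o=r.get_obs();print(o["position"],proj(c,[.467,-.131,.1255]))
E
python3 snap.py k1
```

```text
[ 0.46565761 -0.15162402  0.24721883] [325.06392581 171.07114426]
```

Call:
{"api": "step_arm", "payload": {
  "motion": [
    [[0, -3, 0, 0, 0, 0], [0, -2.5, 0, 0, 0, 0], [0, 0, 0, 0, 0, 0], [0, 0, 0, 0, 0, 0]]
  ]
}}

```text
clock: 11.1
position: [0.466, -0.2044, 0.2481]
orientation: [-2.124, -2.312, 0.0]
contact_force: [0.5, 0.5, 0.6]
finger_gap: 0.0951
grasp_force: 0.0
```

```bash
python3 snap.py k2
python3 - <<'E'
from h import *
f=[]
for k in("k1","k2"):
    im=cv2.imread(f"pics/{k}.png");f.append(im[:300,180:470])
cv2.imwrite("pics/c4.png",cv2.resize(np.hstack(f),None,fx=1.37,fy=1.37))
E
```

```text
[ 0.46607711 -0.20414275  0.24841587] [329.39344503 119.03809285]
```

View pics/c4.png

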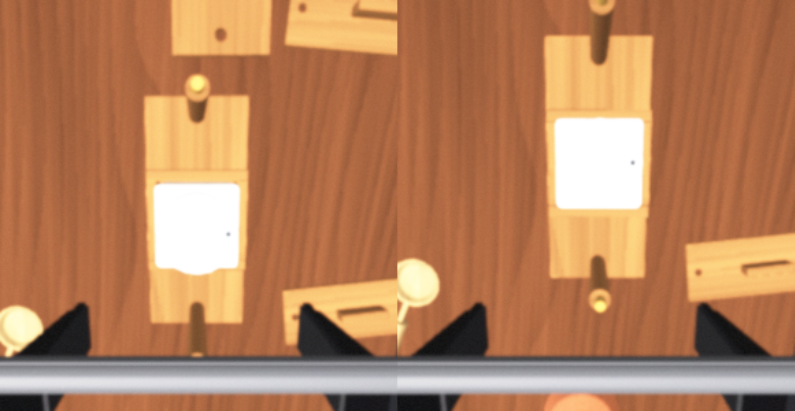

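The cap and jar are saturated white. The dark dot on the cap is at about k1 (346,171) and k2 (352,118), to the right of the cap's centre (the +x side). I'll triangulate the dot, the pins and the jar's square.

```bash
python3 - <<'E'
from h import *
C={k:np.load(k+".npy",allow_pickle=True).item() for k in("k1","k2")};D={};Q={}
for k in C:
    g=cv2.imread(f"pics/{k}.png").min(2)
    m=(g[:260]>225).astype(np.uint8);n,l,st,ce=cv2.connectedComponentsWithStats(m);i=1+np.argmax(st[1:,4]);x,y,w,h,_=st[i]
    reg=g[y+5:y+h-5,x+5:x+w-5];mm=(255.-reg)*(reg<190);yy,xx=np.mgrid[:reg.shape[0],:reg.shape[1]];s=mm.sum()
    D[k]=(x+5+(xx*mm).sum()/s,y+5+(yy*mm).sum()/s);Q[k]=(x,y,w,h);print(k,Q[k],D[k],np.bincount(reg.ravel())[-12:],onz(C[k],x+w/2,y+h/2,.086))
print("dot",tri(*[(C[k],*D[k]) for k in C]))
s=eyes.calibration("scene");d=eyes.calibration("side")
print("cap top scene/side",tri((s,291.3,182.7),(d,310.7,221.3)))
pl=[(C["k1"],180+198/1.37,82/1.37)];pr=[(C["k2"],180+(600-397)/1.37,305/1.37)]
a=onz(*pl[0],.152);b=onz(*pr[0],.152);print(a,b,(a+b)/2)
for k,z in(("scene",0),("side",0)):
    g=cv2.imread(f"pics/{k}3.png");c=eyes.calibration(k);x,y=proj(c,[.467,-.131,.1255]);print(k,x,y)
E
```

```text
k1 (np.int32(292), np.int32(134), np.int32(63), np.int32(66)) (np.float64(346.0), np.float64(170.49079754601226)) [   1    0    0    0    0    0    1    3    8   19   64 2859] [ 0.46575862 -0.13263589  0.086     ]
k2 (np.int32(295), np.int32(86), np.int32(65), np.int32(66)) (np.float64(351.46835443037975), np.float64(118.46835443037975)) [   0    0    0    0    1    0    2    1    1    3    8 3050] [ 0.4658817  -0.13038585  0.086     ]
dot [ 0.48819627 -0.12863964  0.12569662]
cap top scene/side [ 0.46403743 -0.12946067  0.12558354]
[ 0.45788286 -0.03292876  0.152     ] [ 0.47409755 -0.22792459  0.152     ] [ 0.4659902  -0.13042667  0.152     ]
scene 289.5798952514672 184.5714149203979
side 310.5880388303937 219.98302376991052
```

Cap top is at z = 0.1257 from the two wrist views, with its centre at about (0.466, -0.130) and its x axis at about 0.08 rad. I'm moving over the cap with the yaw turned back to about -1.2 rad.

Call:
{"api": "step_arm", "payload": {
  "motion": [
    [[0, 1, 0, 0, 0, -0.14], [0, 1.4, 0, 0, 0, -0.14], [0, 1.4, 0, 0, 0, -0.14], [0, 1.4, 0, 0, 0, -0.14], [0, 1.2, 0, 0, 0, -0.14], [0, 1, -1, 0, 0, -0.14], [0, 0, -1.5, 0, 0, -0.14], [0, 0, -1.5, 0, 0, -0.14]]
  ]
}}

```text
clock: 11.95
position: [0.4661, -0.1296, 0.2088]
orientation: [3.031, 0.826, 0.0]
contact_force: [0.4, 0.4, 0.6]
finger_gap: 0.0952
grasp_force: 0.0
```

Call:
{"api": "step_arm", "payload": {
  "motion": [
    [[0, 0, -1.5, 0, 0, -0.14], [0, 0, -1.5, 0, 0, 0], [0, 0, -1.5, 0, 0, 0], [0, 0, 0, 0, 0, 0], [0, 0, 0, 0, 0, 0]]
  ]
}}

```text
clock: 12.45
position: [0.4663, -0.1306, 0.1644]
orientation: [-3.08, -0.619, 0.0]
contact_force: [0.7, -0.0, 0.6]
finger_gap: 0.095
grasp_force: 0.0
```

```bash
cat > st.py <<'E'
from h import *
o=r.get_obs();M=Ro.from_rotvec(o["orientation"]).as_matrix();print(o["clock"],o["position"].round(4),"yaw",np.arctan2(M[1,1],M[0,1]).round(3),"q6",o["joint_pos"][5],M[:2,2].round(4),"F",o["contact_force"].round(2),"T",o["ft_torque"].round(3),o["finger_gap"],o["grasp_force"])
E
python3 st.py
```

```text
12.45 [ 0.4663 -0.1306  0.1644] yaw -1.174 q6 0.7643947676679074 [-0.0003  0.0001] F [ 0.69 -0.05  0.63] T [-0.098  0.17  -0.005] 0.09501476815350587 0.0
```

Call:
{"api": "step_arm", "payload": {
  "motion": [
    [[0, 0, -2, 0, 0, 0], [0, 0, -2, 0, 0, 0], [0, 0, -1.5, 0, 0, 0], [0, 0, -1, 0, 0, 0], [0, 0, -0.4, 0, 0, 0], [0, 0, 0, 0, 0, 0], [0, 0, 0, 0, 0, 0]]
  ]
}}

```text
clock: 13.15
position: [0.4666, -0.1315, 0.0958]
orientation: [3.08, 0.618, 0.001]
contact_force: [-0.1, 0.7, -0.7]
finger_gap: 0.0952
grasp_force: 0.0
```

Call:
{"api": "step_arm", "payload": {
  "motion": [
    [[0, 0, 0, 0, 0, 0], [0, 0, 0, 0, 0, 0], [0, 0, 0, 0, 0, 0], [0, 0, 0, 0, 0, 0], [0, 0, 0, 0, 0, 0], [0, 0, 0, 0, 0, 0], [0, 0, 0, 0, 0, 0], [0, 0, 0, 0, 0, 0]]
  ],
  "claw": -1,
  "force": 40
}}

```text
clock: 13.95
position: [0.466, -0.1311, 0.0951]
orientation: [-3.08, -0.618, 0.001]
contact_force: [-1.8, 4.3, 3.1]
finger_gap: 0.0592
grasp_force: 40.0
```

```bash
python3 st.py
```

```text
13.95 [ 0.466  -0.1311  0.0951] yaw -1.175 q6 0.7639850895775953 [-0.0006  0.0004] F [-1.83  4.28  3.14] T [ 0.819  0.445 -0.008] 0.05921377127332044 40.00037103966861
```

Gripped at 59 mm. Unscrewing now.

Call:
{"api": "step_arm", "payload": {
  "motion": [
    [[0, 0, 0, 0, 0, 0.05], [0, 0, 0.01, 0, 0, 0.1], [0, 0, 0.01, 0, 0, 0.1], [0, 0, 0.01, 0, 0, 0.1], [0, 0, 0.01, 0, 0, 0.1], [0, 0, 0.01, 0, 0, 0.1], [0, 0, 0.01, 0, 0, 0.1], [0, 0, 0.01, 0, 0, 0.1]]
  ]
}}

```text
clock: 14.75
position: [0.467, -0.1319, 0.0959]
orientation: [2.637, 1.705, 0.002]
contact_force: [3.3, 1.6, -5.1]
finger_gap: 0.0591
grasp_force: 40.0
```

```bash
python3 st.py; python3 snap.py k3; python3 - <<'E'
from h import *
cv2.imwrite("pics/side4.png",eyes.grab_frame("side"))
E
```

```text
14.75 [ 0.467  -0.1319  0.0959] yaw -0.423 q6 0.010705874661567248 [ 0.002  -0.0006] F [ 3.29  1.55 -5.05] T [-0.04  -0.528 -0.758] 0.05907461690208735 39.997303490526974
[ 0.46701312 -0.13187684  0.09583047] [320.60588883 256.04205472]
```

Call:
{"api": "step_arm", "payload": {
  "motion": [
    [[0, 0, -0.03, 0, 0, 0.1], [0, 0, 0, 0, 0, 0.1], [0, 0, 0, 0, 0, 0.1], [0, 0, 0.01, 0, 0, 0.1], [0, 0, 0.01, 0, 0, 0.1], [0, 0, 0.01, 0, 0, 0.1], [0, 0, 0.01, 0, 0, 0.1], [0, 0, 0, 0, 0, 0]]
  ]
}}

```text
clock: 15.65
position: [0.4671, -0.1317, 0.0962]
orientation: [1.894, 2.503, 0.001]
contact_force: [2.2, 0.7, 0.4]
finger_gap: 0.0592
grasp_force: 40.0
```

```bash
python3 st.py
```

```text
15.65 [ 0.4671 -0.1317  0.0962] yaw 0.275 q6 -0.6862269623711383 [ 0.002  -0.0009] F [2.18 0.71 0.35] T [-0.024 -0.538  0.136] 0.05920359657316311 39.99922695706118
```

Call:
{"api": "step_arm", "payload": {
  "motion": [
    [[0, 0, 0.01, 0, 0, 0.1], [0, 0, 0.01, 0, 0, 0.1], [0, 0, 0.01, 0, 0, 0.1], [0, 0, 0.01, 0, 0, 0.1], [0, 0, 0.01, 0, 0, 0.1], [0, 0, 0.01, 0, 0, 0.1], [0, 0, 0.01, 0, 0, 0.1], [0, 0, 0, 0, 0, 0]]
  ]
}}

```text
clock: 16.45
position: [0.467, -0.1316, 0.0974]
orientation: [0.922, 3.001, -0.0]
contact_force: [0.2, 2.2, 10.4]
finger_gap: 0.0593
grasp_force: 40.0
```

```bash
python3 st.py
```

```text
16.45 [ 0.467  -0.1316  0.0974] yaw 0.975 q6 -1.3859328931899368 [ 0.002  -0.0007] F [ 0.22  2.18 10.44] T [ 0.521 -0.212  0.018] 0.05931677063674003 40.00119060518273
```

Call:
{"api": "step_arm", "payload": {
  "motion": [
    [[0, 0, 0, 0, 0, 0.1], [0, 0, 0.02, 0, 0, 0.1], [0, 0, 0.02, 0, 0, 0], [0, 0, 0, 0, 0, 0]]
  ]
}}

```text
clock: 16.85
position: [0.4666, -0.1317, 0.0975]
orientation: [0.623, 3.078, -0.001]
contact_force: [0.4, 0.2, 7.7]
finger_gap: 0.059
grasp_force: 40.0
```

```bash
python3 st.py
```

```text
16.85 [ 0.4666 -0.1317  0.0975] yaw 1.171 q6 -1.5822587382021274 [ 0.0011 -0.0006] F [0.4  0.16 7.73] T [ 0.299 -0.177  0.007] 0.05903113877095585 40.00140313534985
```

There's a 10 N upward push and the torque is gone, so the seal has let go. I'll raise it carefully and check the force.

Call:
{"api": "step_arm", "payload": {
  "motion": [
    [[0, 0, 0.1, 0, 0, 0], [0, 0, 0.1, 0, 0, 0], [0, 0, 0.1, 0, 0, 0], [0, 0, 0, 0, 0, 0]]
  ]
}}

```text
clock: 17.25
position: [0.4662, -0.1314, 0.1]
orientation: [-0.619, -3.08, -0.0]
contact_force: [0.3, 1.0, 0.3]
finger_gap: 0.0591
grasp_force: 40.0
```

```bash
python3 st.py
```

```text
17.25 [ 0.4662 -0.1314  0.1   ] yaw 1.174 q6 -1.5855384535409744 [-0.0002  0.0001] F [0.29 1.   0.26] T [ 0.023 -0.049 -0.036] 0.05908281859789248 39.999724583544776
```

Call:
{"api": "step_arm", "payload": {
  "motion": [
    [[0, 0, 0.3, 0, 0, 0], [0, 0, 0.5, 0, 0, 0], [0, 0, 0.6, 0, 0, 0], [0, 0, 0.6, 0, 0, 0], [0, 0, 0.6, 0, 0, 0], [0, 0, 0.6, 0, 0, 0], [0, 0, 0.4, 0, 0, 0], [0, 0, 0, 0, 0, 0]]
  ]
}}

```text
clock: 18.05
position: [0.4665, -0.1315, 0.1367]
orientation: [0.617, 3.079, -0.0]
contact_force: [-0.9, 0.4, -1.7]
finger_gap: 0.0597
grasp_force: 40.0
```

Call:
{"api": "step_arm", "payload": {
  "motion": [
    [[0, 0, 0, 0, 0, 0], [0, 0, 0, 0, 0, 0], [0, 0, 0, 0, 0, 0], [0, 0, 0, 0, 0, 0]]
  ]
}}

```text
clock: 18.45
position: [0.4662, -0.1314, 0.1359]
orientation: [-0.618, -3.08, -0.0]
contact_force: [0.2, -0.1, -0.1]
finger_gap: 0.0595
grasp_force: 40.0
```

```bash
python3 st.py; python3 - <<'E'
from h import *
a=eyes.grab_frame("scene")[120:320,190:510];b=eyes.grab_frame("side")[190:310,220:380]
cv2.imwrite("pics/c5.png",np.vstack([cv2.resize(a,None,fx=1.5,fy=1.5),cv2.resize(b,(480,360))[:299]]))
E
```

```text
18.45 [ 0.4662 -0.1314  0.1359] yaw 1.175 q6 -1.5863223832619984 [-0.0003  0.0002] F [ 0.22 -0.07 -0.09] T [-0.016 -0.016  0.033] 0.05950805390174796 39.99982482024734
```

View pics/c5.png

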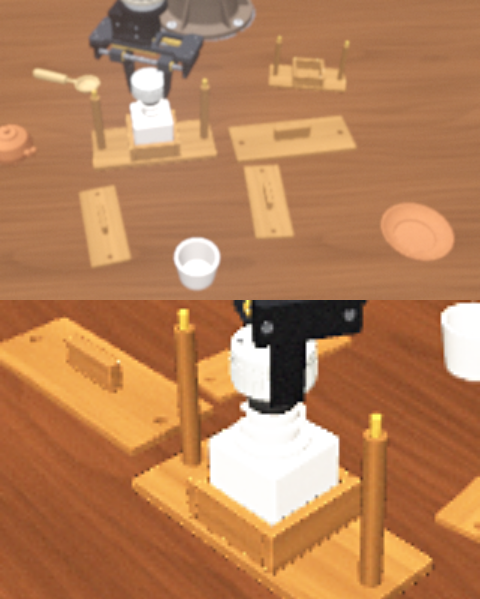

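The crops show the cap held level above the bare neck at side (311,220), the jar seated in its well and the cover flat on the table. Handing in.

```bash
python3 -c "
from cell import r
print(r.sign_off())"
```

```text
the job is handed in; nothing more can be done
None
```

I handed the job in at about 18.5 s: the cover lies flat on the table, and the gripper holds the unscrewed cap level about 2 cm above the seated jar's mouth; no verdict came back.

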